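# Lock the edge sander and hold its belt tensioner back

## Robot

A 6-joint arm with a two-finger parallel gripper is mounted at the origin on the work surface. World frame = base frame: x ahead of the robot, y to its left, z up, the work surface at z = 0. Lengths are in mm, angles in rad, forces in N, time in s.
With the tool pointing down it reaches from about 350 to 875 mm from the base axis. Payload 4.2 kg.
Tool frame: the origin (TCP) lies midway between the tips of the shut fingers; the grasp point (between the pads) lies 19 mm behind it; y points along the fingers, z is the direction in which the jaws open and shut, and the axes are right-handed (so a half turn about y gives the same grasp; the last joint's range is limited). The gripper opens to 87 mm and grips with 3 to 60 N. Pads are 19 mm wide; open, the fingers measure 117 mm over their backs; the gripper's body (75 mm by 190 mm) begins 51 mm behind the grasp point.
Start: joints at [-0.936, 0.385, 0.008, 0, -1.194, -0.259], TCP at [229.399, -581.356, 222.55] pointing down, gripper open.
Joint ranges: [-3.14, 3.14], [-1.21, 2.06], [-1.07, 1.41], [-3.16, 2.05], [-2.99, -0.16], [-3.1, 3.1]. Speed limits (rad/s): [2.79, 2.79, 3.14, 3.14, 3.14, 3.14].

## Interface

Orientations are given as [roll, pitch, yaw] about the fixed x, y, z axes, in that order (R = Rz(yaw) Ry(pitch) Rx(roll)).
In Python, from rig import bot gives the robot as it stands. The module is installed in compiled form; this text tells all that it offers.
- The arm moves only by the tool drive_tool, never from a script. Its argument "moves" is one flat list of numbers, 5 for each row, row after row: the finger opening in cm, from 0 to 8.7, then the shift along the tool's x, y, z in cm, then the turn about the tool's y in rad. A call has 1 to 20 rows; each row is the pose to reach, as a shift and turn from the pose commanded when the call began, along the tool's axes at that moment; what a row does not reach only later rows make up. A row lasts 1/8 s, in which the tool goes at most 62.5 mm and 10.7 degrees, less where a joint would pass 70% of its speed; a pose out of reach is approached as far as the arm can. A call with a gripper value outside its range is refused whole. The fingers move at their own pace and stop on an object; the grip force is fixed at half the most. Time passes only in rows, so rows that repeat a pose let the fingers close. It gives the time, the measured TCP pose, the force and the opening at its end, in the units of the state.
- bot.state(): the state, without advancing time (a new reading comes with each control period).
- bot.read_camera(name): name is "scene" or "side" or "wrist"; returns the picture (384x512x3 uint8, blue, green, red); there is no depth.
- bot.get_calibration(name): a dict with "fx", "fy", "cx", "cy" (pixels), "extrinsics" (4x4, takes a point from camera to world coordinates). Camera axes: x right, y up, looking along -z (the intrinsics and any distortion apply to the point x, -y, -z); pixel columns grow to the right and rows downward; lengths in mm; the calibration is good to about 2 mm. A picture is of the moment at which its call begins: read the wrist's pose just before it. get_calibration takes no time and is no camera call; for the wrist camera it gives the pose at the moment of the call.
- bot.close_job(): hands the job in, once; it reports no verdict.
The state is a dict: "clock": time; "joint_pos": joint angles; "joint_vel": joint speeds; "joint_torque": joint torques, N m; "tcp_pos": TCP position; "tool_rot": TCP orientation; "force": force on the tool from outside, world axes, zero at the start; "torque": the same for the moment, N m; "opening": finger opening in mm.
Only numpy, scipy, OpenCV 4.12 (cv2) and the standard library are available. Lean on these libraries where they do the work, as an engineer would, in place of code of your own. Each camera call takes 0.05 s, during which the arm holds its last target.

## Task

The sanding belt of the bench edge sander is off and a new one is about to be slipped on. Take the steel lock pin from its wooden stand and push it fully down into the hole of the sander's lock block, let go of it, then push the sprung tensioner arm back by its paddle, towards the drive drum, past the click of the ratchet pawl and hold it there: the program finishes while still holding the arm back, with the pin still home. Leave the screw jar, the wood offcut and the sanding block where they are.

Things in the scene. Friction and masses are not known exactly. Their poses are not given: they have to be found in the camera images.
- sander: Bench edge sander fixed to the bench, belt off. Grey base 310 x 400 x 45 mm carrying a black drive drum (80 mm across, top at 117 mm, centre 30 mm +x and 125 mm +y of the origin), a lock block, a steel platen (top at 115 mm), tensioner arm and pawl. Origin on the bench under the machine's middle; z up. At yaw 0 its axes are the world's, the lock block, paddle and pawl on the robot's side.
- lock_hole (a point): Centre of the hole's mouth in the top of the square aluminium lock block (44 x 44 mm), 115 mm above the bench, 55 mm to -x and 125 mm to +y of the sander's origin. Hole vertical, round, 10 mm wide, blind, 30 mm deep, with a 2 mm chamfer.
- lock_pin: Loose steel pin, upright in its stand at the start: shaft 8 mm across, round head 18 mm across and 14 mm high on top, 90 mm long over all, about 40 g. Origin at the centre of its lower end, own z towards the head. Fully home in either hole its lower end is 30 mm below the mouth and 60 mm (head included) stands out.
- pin_stand: Fixed wooden block 70 x 70 x 50 mm that holds the pin at the start: vertical hole in the middle of its top, 10 mm wide, 30 mm deep. Origin at the centre of its underside. It stands to the left or to the right of the sander.
- tension_arm (a joint): Arm angle (rad) about its vertical hinge: 0 = sprung fully out (start), grows as it is pushed back (clockwise from above, paddle towards the drive drum), stop at 0.56. Spring 5 N at the paddle at 0, 10 N at the stop, about 4 N more at the click, where the tooth on its tip lifts the pawl (0.31 to 0.41, top at 0.36). The click does not keep the arm: let go, it swings out.
- tension_hinge (a point): Point on the vertical axis of the arm's hinge, 62 mm above the bench, 100 mm to +x and 110 mm to -y of the sander's origin. The arm's direction runs from here to the paddle: the sander's -x axis turned anticlockwise (from above) by 0.36 rad minus the joint value.
- paddle (a point): Top centre of the upright steel paddle on the arm, 165 mm from the hinge axis: flat plate 50 mm along the arm, 12 mm thick, top 135 mm above the bench, faces clear down to 80 mm. The idler roller (50 mm across, top at 116 mm) stands on the arm 95 mm from the hinge. To push the arm back press the face away from the drive drum (-y side) and follow the arc.
- pawl (a joint): Travel (m) of the small sprung pawl slider in its guides on the base, near the tip of the arm: 0 = at rest, about 0.004 as the arm's tooth passes under it, then it snaps back to 0.
- screw_jar: Bystander: clear jar with a steel lid, 66 mm across, 75 mm high, loose, on the side of the sander where the pin stand is not. Origin at the centre of its underside.
- offcut: Bystander: loose piece of light wood 55 x 160 x 30 mm, far left. Origin at the centre of its underside.
- sanding_block: Bystander: loose cork sanding block 60 x 110 x 35 mm, far right. Origin at the centre of its underside.

How it is judged (in metres and radians):
On the way, in this order (a step that is already met when the one before it is completed fails the run):
1. the lock pin is home in the lock block's hole and let go, the arm still out (horizontal distance between lock_pin and lock_hole below 0.006 m and z of lock_pin in the frame of lock_hole below -0.025 m and contact force between lock_pin and the fingers below 0.2 N and value of joint tension_arm below 0.2 rad), for 0.2 s.
2. the arm's tooth lifts the pawl (value of joint pawl above 0.0015 m and value of joint tension_arm above 0.25 rad).
3. the arm is past the click, the pawl has snapped back (value of joint tension_arm above 0.41 rad and value of joint pawl below 0.001 m), for 0.2 s.
At the end, for the whole second after the job is handed in: The robot itself holds the tensioner arm past the click (joint above 0.41 rad, pawl back within 1 mm of rest, more than 2 N between robot and arm) and the pin, let go, stands in the lock hole at least 25 mm deep, its lower end within 6 mm of the hole's axis (all of step 3 and (contact force between tension_arm and the fingers above 2 N or contact force between tension_arm and the arm above 2 N) and horizontal distance between lock_pin and lock_hole below 0.006 m and z of lock_pin in the frame of lock_hole below -0.025 m and contact force between lock_pin and the fingers below 0.2 N); the arm keeps its last pose, push and grip.
It fails at once if a bystander was pushed more than 30 mm from its place (distance of any of screw_jar, offcut, sanding_block from where it was at the start of the episode above 0.03 m).
It fails at once if the arm was pushed past the click before the pin was in (value of joint tension_arm above 0.31 rad and z of lock_pin in the frame of lock_hole above -0.015 m).
It also fails if it takes over 64 s, if anything falls off the work surface, if the arm or the gripper's body presses on something with over 40 N, if the wrist force passes 120 N, or if a joint passes its speed limit or range.

## Working session

There is one attempt and no reset: what is moved stays moved. The work goes in short steps, Python scripts to look and compute and a tool call to move; the robot and the scene stay as the last step left them, time stands still between calls to the robot, and variables do not carry over. Pictures are saved under pics/ and viewed, and the job is handed in when it is done.

Besides the shell and the picture viewer there is one more tool, called after "Emit:" in YAML: its name, and indented under it one key for each argument. drive_tool: Moves the arm, as the interface text tells. Its arguments: {"type":"object","properties":{"moves":{"type":"array","items":{"type":"number"}}},"required":["moves"]}

```bash
mkdir -p pics; ls
python3 - <<'E'
from rig import bot
import cv2,json
s=bot.state(); print(s)
for n in ("scene","side","wrist"):
    c=bot.get_calibration(n); print(n,c)
    cv2.imwrite(f"pics/a_{n}.png",bot.read_camera(n))
E
```

```text
pics
{'clock': 0.0, 'joint_pos': array([-9.36397646e-01,  3.85560714e-01,  6.63416945e-03, -5.37461351e-04,
       -1.19395829e+00, -2.58620421e-01]), 'joint_vel': array([-3.22938340e-04,  9.10460586e-04, -5.30840240e-04, -2.84956536e-05,
       -6.32953411e-04,  5.07688581e-04]), 'joint_torque': array([ 9.56278454e-04, -3.90662241e+01,  1.87404782e+01,  4.21992525e+00,
        1.10407703e-02, -1.89283428e-04]), 'tcp_pos': array([ 229.19735243, -580.8212138 ,  221.45462789]), 'tool_rot': array([-1.56864952e+00,  5.14135433e-05,  3.75580016e-01]), 'force': array([ 0.49046636, -0.29896064, -0.81180672]), 'torque': array([ 0.05970027,  0.05906994, -0.01713632]), 'opening': 87.06984072683372}
scene {'fx': 471.30809891545493, 'fy': 471.30809891545493, 'cx': 259.07570385671346, 'cy': 198.17944580903415, 'extrinsics': array([[-8.39044332e-01, -3.86031302e-01,  3.83385501e-01,
         1.04138565e+03],
       [ 5.43940850e-01, -6.10131582e-01,  5.76079686e-01,
         6.75659899e+02],
       [ 1.15308115e-02,  6.91895431e-01,  7.21905640e-01,
         9.83387914e+02],
       [ 0.00000000e+0
[... 292 characters left out ...]
1, -7.52247941e-01,  6.50195225e-01,
         8.05122412e+02],
       [ 1.40821768e-02,  6.52715042e-01,  7.57472618e-01,
         1.02839506e+03],
       [ 0.00000000e+00,  0.00000000e+00,  0.00000000e+00,
         1.00000000e+00]])}
wrist {'fx': 270.90095460508724, 'fy': 270.90095460508724, 'cx': 256.38378413828224, 'cy': 191.9056089307263, 'extrinsics': array([[-3.67582621e-01, -8.94389493e-01, -2.54853784e-01,
         1.59988887e+02],
       [ 9.29987587e-01, -3.52781669e-01, -1.03286895e-01,
        -6.08940263e+02],
       [ 2.47097051e-03, -2.74977323e-01,  9.61447537e-01,
         3.83593572e+02],
       [ 0.00000000e+00,  0.00000000e+00,  0.00000000e+00,
         1.00000000e+00]])}
```

View pics/a_scene.png

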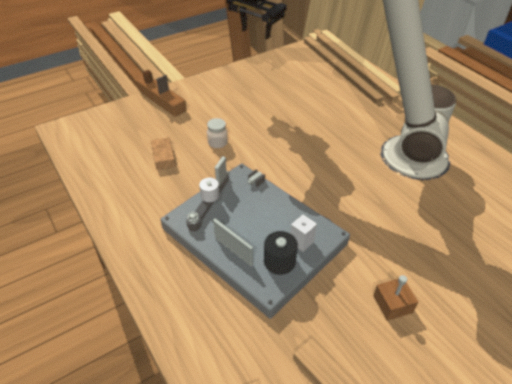

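View pics/a_side.png

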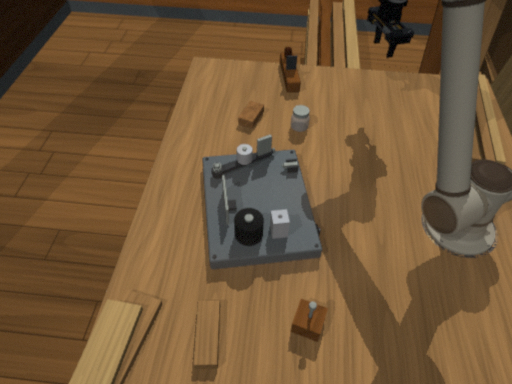

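View pics/a_wrist.png

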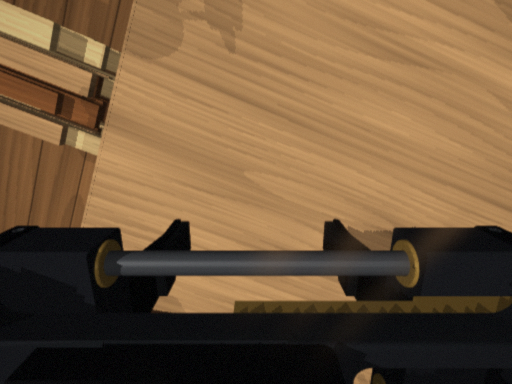

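Run:
```python
import cv2
a=cv2.imread("pics/a_scene.png");b=cv2.imread("pics/a_side.png")
def c(im,x,y,w,h,n): cv2.imwrite(n,cv2.resize(im[y:y+h,x:x+w],(w*4,h*4),interpolation=cv2.INTER_CUBIC))
c(a,155,110,200,150,"pics/b1.png");c(a,250,200,200,150,"pics/b2.png")
c(b,180,95,200,150,"pics/b3.png");c(b,180,200,200,150,"pics/b4.png")
```

```text
(no output)
```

View pics/b1.png

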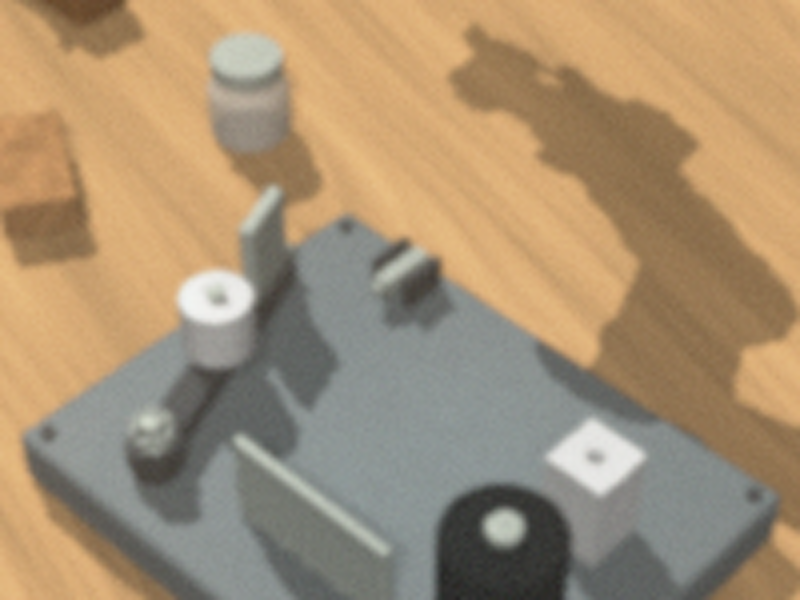

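View pics/b2.png

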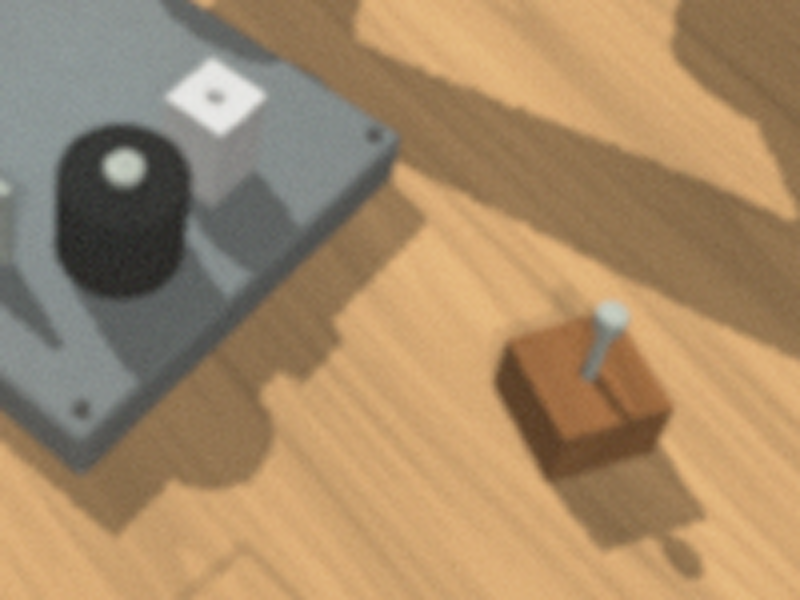

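View pics/b3.png

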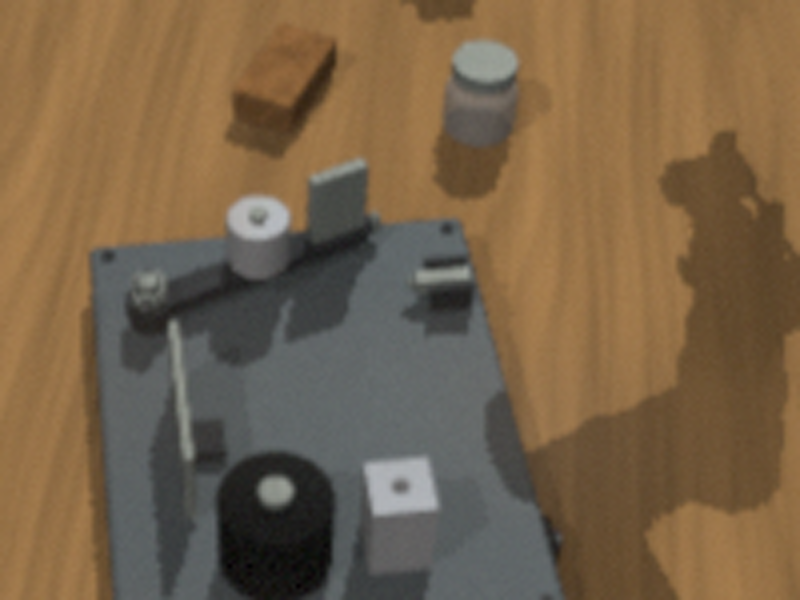

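View pics/b4.png

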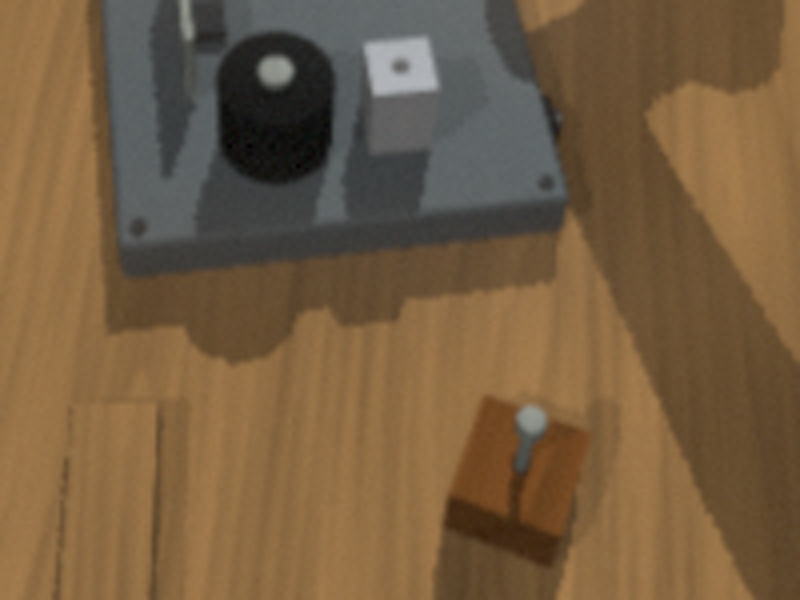

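```bash
cat > h.py <<'E'
import numpy as np, cv2
from rig import bot
def P(c):
    T=np.array(c["extrinsics"]); W=np.linalg.inv(T); W=np.diag([1,-1,-1])@W[:3]
    K=np.array([[c["fx"],0,c["cx"]],[0,c["fy"],c["cy"]],[0,0,1.]])
    return K@W
def proj(c,X):
    q=P(c)@np.append(X,1); return q[:2]/q[2]
def tri(obs):  # [(calib,uv)]
    from scipy.optimize import least_squares
    p=cv2.triangulatePoints(P(obs[0][0]),P(obs[1][0]),np.float64(obs[0][1]).reshape(2,1),np.float64(obs[1][1]).reshape(2,1))
    x0=p[:3,0]/p[3,0]
    f=lambda X:np.concatenate([proj(c,X)-np.array(uv) for c,uv in obs])
    r=least_squares(f,x0); return r.x, r.fun
def atz(c,uv,z):
    M=P(c); H=M[:,[0,1,3]].copy(); H[:,2]+=M[:,2]*z
    q=np.linalg.solve(H,[uv[0],uv[1],1]); return q[:2]/q[2]
def crop(o,p,s=4): return np.array([(p[0]+.5)/s-.5+o[0],(p[1]+.5)/s-.5+o[1]])
E
python3 - <<'E'
from h import *
s=bot.get_calibration("scene");d=bot.get_calibration("side")
b1=(155,110);b2=(250,200);b3=(180,95);b4=(180,200)
D={'hole':(b2,(215,97),b4,(401,67)),'drumaxle':(b2,(124,167),b4,(275,71)),'pinhead':(b2,(612,313),b4,(531,418)),
'pinbase':(b2,(590,378),b4,(521,470)),'idler':(b1,(218,295),b3,(259,216)),'hinge':(b1,(152,430),b3,(149,283)),
'c1':(b1,(345,227),b3,(447,229)),'c2':(b1,(47,433),b3,(107,256)),'c3':(b2,(80,409),b4,(137,227)),'c4':(b2,(374,134),b4,(546,182)),
'jarlid':(b1,(247,58),b3,(486,62)),'padA':(b1,(278,190),b3,(362,165)),'padB':(b1,(248,232),b3,(313,184))}
R={}
for k,(o1,p1,o2,p2) in D.items():
    x,r=tri([(s,crop(o1,p1)),(d,crop(o2,p2))]); R[k]=x; print(k,x.round(1),r.round(2))
v=R['c1']+R['c2']-R['c3']-R['c4']
print('center',sum(R[k] for k in('c1','c2','c3','c4'))/4, 'yaw', np.arctan2(-v[1],-v[0])-np.pi/2)
v=R['c2']+R['c3']-R['c1']-R['c4'];print(np.arctan2(v[1],v[0]))
v=R['drumaxle']-R['hole'];print(v,np.arctan2(v[1],v[0]))
yaw=float(input() ) if 0 else None
E
```

```text
hole [533.4 109.6 110. ] [ 0.01  0.03  0.01 -0.04]
drumaxle [616.7 131.2 120.8] [-0.01 -0.02 -0.01  0.03]
pinhead [440.3 353.7 108.2] [-0.02 -0.05 -0.02  0.05]
pinbase [438.8 355.7  42.6] [ 0.04  0.11  0.04 -0.12]
idler [ 661.2 -134.1  114.2] [-0.06 -0.2  -0.05  0.24]
hinge [740.8 -81.9  80.5] [-0.23 -0.77 -0.21  0.95]
c1 [ 514.4 -216.4   38.9] [ 0.01  0.03  0.01 -0.03]
c2 [ 788.3 -147.5   41.5] [-0.06 -0.2  -0.05  0.25]
c3 [700.2 213.7  43.2] [ 0.03  0.1   0.03 -0.12]
c4 [427.2 147.3  44.6] [-0.02 -0.06 -0.02  0.07]
jarlid [ 492.  -401.5   67.2] [-0.08 -0.28 -0.06  0.32]
padA [ 586.1 -183.4  132.8] [ 0.04  0.16  0.04 -0.19]
padB [ 622.1 -161.3  128.9] [ 0.04  0.15  0.03 -0.17]
center [607.52347537  -0.73740362  42.04570582] yaw 0.2372272063198606
0.24243285219788765
[83.26708431 21.58157185 10.81391907] 0.2536044293696865
```

Emit:
drive_tool:
  moves: [8.7, 63.6, 0, 53.1, 0, 8.7, 63.6, 0, 53.1, 0, 8.7, 63.6, 0, 53.1, 0, 8.7, 63.6, 0, 53.1, 0, 8.7, 63.6, 0, 53.1, 0, 8.7, 63.6, 0, 53.1, 0, 8.7, 63.6, 0, 53.1, 0, 8.7, 63.6, 0, 53.1, 0, 8.7, 63.6, 0, 53.1, 0, 8.7, 63.6, 0, 53.1, 0, 8.7, 63.6, 0, 53.1, 0, 8.7, 63.6, 0, 53.1, 0, 8.7, 63.6, 0, 53.1, 0, 8.7, 63.6, 0, 53.1, 0, 8.7, 63.6, 0, 53.1, 0, 8.7, 63.6, 0, 53.1, 0, 8.7, 63.6, 0, 53.1, 0]

```text
clock: 2.28
tcp_pos: [625.7, 144.5, 223.2]
tool_rot: [-1.571, -0.0, 0.374]
force: [-0.4, 0.1, -0.2]
opening: 87.2
```

```bash
cat > snap.py <<'E'
import sys,pickle
from h import *
n=sys.argv[1]
st=bot.state();c=bot.get_calibration("wrist");im=bot.read_camera("wrist")
pickle.dump((st,c),open(f"pics/{n}.pkl","wb"))
cv2.imwrite(f"pics/{n}.png",im)
print(st["clock"],st["tcp_pos"].round(1),st["tool_rot"].round(4),st["force"].round(1),st["opening"])
E
python3 snap.py w1
python3 - <<'E'
import cv2
a=cv2.imread("pics/w1.png");cv2.imwrite("pics/w1x.png",cv2.resize(a[0:200,120:386],None,fx=3,fy=3,interpolation=cv2.INTER_CUBIC))
E
```

```text
2.275 [625.7 144.5 223.2] [-1.5708e+00 -4.0000e-04  3.7420e-01] [-0.4  0.1 -0.2] 87.23522627216441
```

View pics/w1x.png

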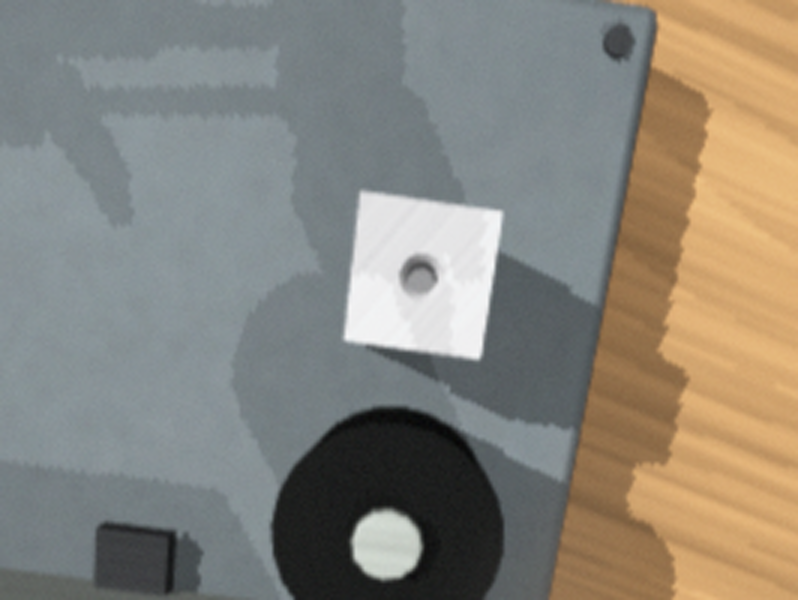

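Emit:
drive_tool:
  moves: [8.7, 0, 4, 6, 0, 8.7, 0, 4, 6, 0, 8.7, 0, 4, 6, 0, 8.7, 0, 4, 6, 0]

```text
clock: 2.82
tcp_pos: [604.9, 201.2, 183.8]
tool_rot: [-1.571, -0.002, 0.375]
force: [0.6, -0.0, 0.3]
opening: 86.9
```

```bash
python3 snap.py w2
python3 - <<'E'
import cv2
a=cv2.imread("pics/w2.png");cv2.imwrite("pics/w2x.png",cv2.resize(a[0:200,0:266],None,fx=3,fy=3,interpolation=cv2.INTER_CUBIC))
E
```

```text
2.825 [604.9 201.2 183.8] [-1.5709 -0.0021  0.3751] [ 0.6 -0.   0.3] 86.88205423831639
```

View pics/w2x.png

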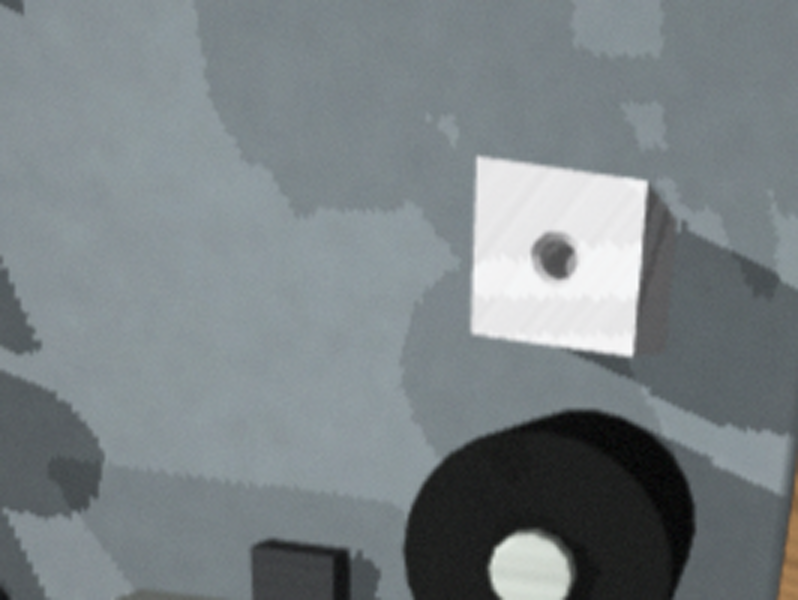

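Run:
```python
from h import *
import pickle
A=[(360,191),(502,210),(482,359),(344,341)];B=[(477,156),(648,181),(634,356),(471,334)]
c1=pickle.load(open("pics/w1.pkl","rb"))[1];c2=pickle.load(open("pics/w2.pkl","rb"))[1]
s=bot.get_calibration("scene");d=bot.get_calibration("side")
X=[]
for a,b in zip(A,B):
    x,r=tri([(c1,crop((120,0),a,3)),(c2,crop((0,0),b,3))]);X.append(x);print(x.round(1),r.round(2))
X=np.array(X);print(X.mean(0),[np.linalg.norm(X[i]-X[(i+1)%4]).round(1) for i in range(4)])
def mid(Q):
    p=np.array(Q,float);a,b,c,e=p;t=np.linalg.solve(np.c_[c-a,-(e-b)],b-a);return a+t[0]*(c-a)
ma=crop((120,0),mid(A),3);mb=crop((0,0),mid(B),3)
o=[(c1,ma),(c2,mb)]
print(tri(o)[0],atz(c1,ma,115),atz(c2,mb,115))
P4=o+[(s,crop((250,200),(215,97))),(d,crop((180,200),(401,67)))]
print(tri(P4)); print(atz(*P4[2],115),atz(*P4[3],115))
for c,Q,off in((c1,A,(120,0)),(c2,B,(0,0))):
    Z=np.array([atz(c,crop(off,q,3),115) for q in Q]); v=Z[1]-Z[0]+Z[2]-Z[3];w=Z[3]-Z[0]+Z[2]-Z[1]
    print('yaw',np.arctan2(v[1],v[0])-np.pi/2,np.arctan2(w[1],w[0]),np.linalg.norm(v)/2,np.linalg.norm(w)/2)
```

```text
[520.1  86.3 114.7] [ 0.01 -0.06 -0.01  0.05]
[509.1 128.8 113.1] [-0.03  0.25  0.03 -0.21]
[552.1 140.1 115.7] [-0.    0.06  0.   -0.05]
[563.   97.  115.1] [ 0.   -0.06 -0.    0.05]
[536.0921324  113.07638788 114.67832142] [np.float64(43.9), np.float64(44.6), np.float64(44.5), np.float64(44.3)]
[536.02150054 113.00868776 114.45214631] [535.95043212 112.98161529] [536.10221431 113.1705474 ]
(array([535.91869238, 112.99706844, 114.47103289]), array([ 0.01959265,  0.01795268,  0.0270785 , -0.24869433,  0.16229895,
        0.13955745, -0.90417711, -0.12905482]))
[536.2925226  112.76940435] [533.46757315 113.54518386]
yaw 0.25142814074182507 0.2515899302242294 44.12473144250792 44.29817972282738
yaw 0.24400303564314663 0.2433846724069979 44.253710877496275 44.17049219483468
```

Emit:
drive_tool:
  moves: [8.7, 0, 0, 20.4, 0, 8.7, 0, 0, 20.4, 0, 8.7, 0, 0, 20.4, 0, 8.7, 0, 0, 20.4, 0, 8.7, 0, 0, 20.4, 0, 8.7, 0, 0, 20.4, 0]

```text
clock: 3.62
tcp_pos: [530.0, 390.0, 182.8]
tool_rot: [-1.571, -0.0, 0.374]
force: [0.0, 0.6, 1.6]
opening: 86.5
```

```bash
python3 snap.py w3
python3 - <<'E'
import cv2
a=cv2.imread("pics/w3.png");cv2.imwrite("pics/w3x.png",cv2.resize(a[0:200,120:386],None,fx=3,fy=3,interpolation=cv2.INTER_CUBIC))
E
```

```text
3.625 [530.  390.  182.8] [-1.571 -0.     0.374] [0.  0.6 1.6] 86.53164252598467
```

View pics/w3x.png

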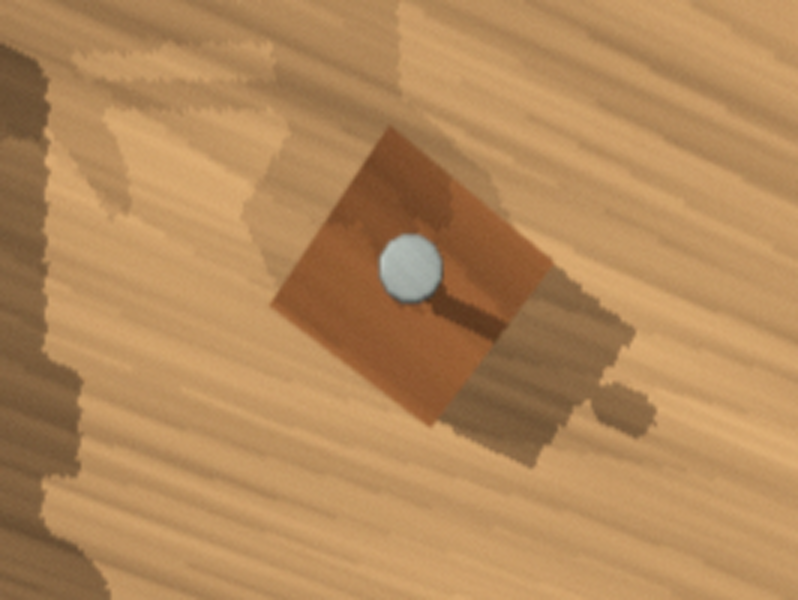

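Emit:
drive_tool:
  moves: [8.7, -2, 0, 5, 0, 8.7, -2, 0, 5, 0, 8.7, -2, 0, 5, 0]

```text
clock: 4.05
tcp_pos: [493.0, 429.7, 182.8]
tool_rot: [-1.571, -0.0, 0.375]
force: [0.4, -0.1, -0.4]
opening: 87.2
```

```bash
python3 snap.py w4
python3 - <<'E'
import cv2
a=cv2.imread("pics/w4.png");cv2.imwrite("pics/w4x.png",cv2.resize(a[0:200,100:366],None,fx=3,fy=3,interpolation=cv2.INTER_CUBIC))
E
```

```text
4.05 [493.  429.7 182.8] [-1.571e+00 -1.000e-04  3.747e-01] [ 0.4 -0.1 -0.4] 87.22085957521222
```

View pics/w4x.png

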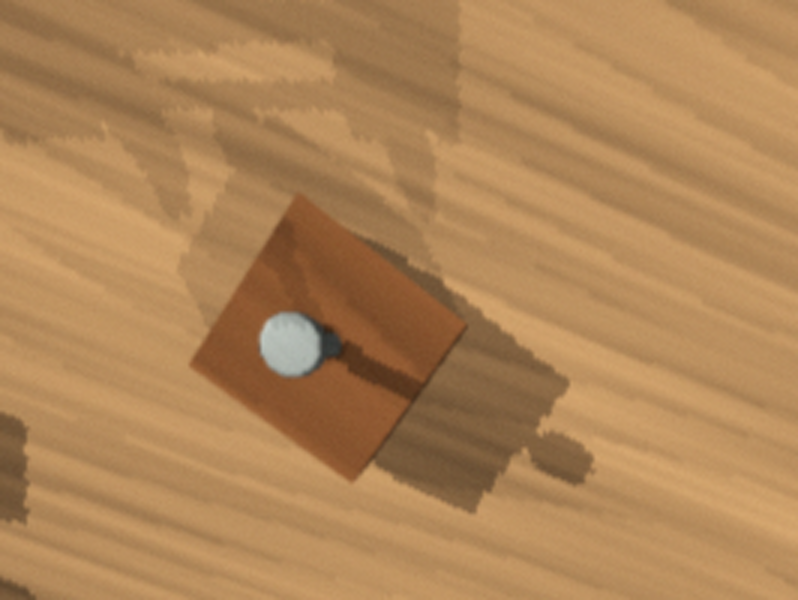

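Run:
```python
from h import *
import pickle
c1=pickle.load(open("pics/w3.pkl","rb"))[1];c2=pickle.load(open("pics/w4.pkl","rb"))[1]
A=[(411,268),(390,127),(552,265),(432,426),(272,303)];B=[(291,344),(298,194),(466,325),(352,481),(191,365)]
X=[]
for i,(a,b) in enumerate(zip(A,B)):
    p,q=crop((120,0),a,3),crop((100,0),b,3); x,r=tri([(c1,p),(c2,q)]);X.append(x);z=110 if i==0 else 50
    print(x.round(1),r.round(2),atz(c1,p,z),atz(c2,q,z))
X=np.array(X);print(X[1:].mean(0))
s=bot.state();y=s["tool_rot"][2];t=s["tcp_pos"]
for P_ in (X[0],):
    D=np.array([439.6,354.7])-t[:2];print(D@[np.cos(y),np.sin(y)],D@[-np.sin(y),np.cos(y)])
```

```text
[441.9 355.4 107.9] [ 0.01  0.02 -0.01 -0.02] [442.03485257 355.44213088] [441.73664837 355.81451444]
[400.  331.7  51.5] [-0.01 -0.01  0.01  0.01] [399.69553349 331.50859006] [399.86891572 331.2877659 ]
[418.1 398.5  45.1] [-0.03 -0.08  0.03  0.08] [418.84454265 397.92557274] [418.11323737 398.45302842]
[483.7 379.9  52.1] [-0.05 -0.13  0.05  0.13] [483.95389645 380.11827547] [484.00749668 379.63038711]
[465.5 313.8  51.5] [ 0.14  0.32 -0.14 -0.33] [465.31312653 313.28286927] [466.01410295 313.54579333]
[441.82526432 355.94121559  50.04324351]
-77.18040164029063 -50.13038939017651
```

Emit:
drive_tool:
  moves: [8.7, -7.5, 0, -5.0, 0, 8.7, -7.5, 0, -5.0, 0, 8.7, -7.5, 0, -5.0, 0, 8.7, -7.5, 0, -5.0, 0, 8.7, -7.5, 4, -5.0, 0, 8.7, -7.5, 8, -5.0, 0, 8.7, -7.5, 12, -5.0, 0, 8.7, -7.5, 12, -5.0, 0, 8.7, -7.5, 12, -5.0, 0]

```text
clock: 5.22
tcp_pos: [442.1, 357.9, 63.7]
tool_rot: [-1.57, -0.002, 0.376]
force: [-0.2, -0.2, 0.6]
opening: 86.8
```

```bash
python3 snap.py w5
```

```text
5.225 [442.1 357.9  63.7] [-1.5702 -0.0022  0.3762] [-0.2 -0.2  0.6] 86.81671478446498
```

View pics/w5.png

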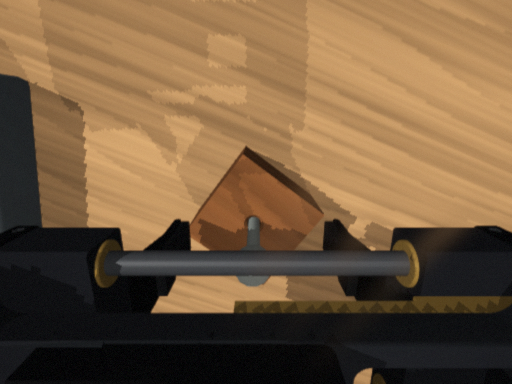

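Emit:
drive_tool:
  moves: [8.7, -0.1, 0, -0.2, 0, 8.7, -0.1, 0, -0.2, 0, 0, -0.1, 0, -0.2, 0, 0, -0.1, 0, -0.2, 0, 0, -0.1, 0, -0.2, 0, 0, -0.1, 0, -0.2, 0, 0, -0.1, 0, -0.2, 0, 0, -0.1, 0, -0.2, 0, 0, -0.1, 0, -0.2, 0, 0, -0.1, 0, -0.2, 0]

```text
clock: 6.52
tcp_pos: [440.7, 354.5, 62.5]
tool_rot: [-1.571, 0.0, 0.376]
force: [-0.9, -0.2, 0.7]
opening: 16.8
```

```bash
python3 snap.py w6
```

```text
6.525 [440.7 354.5  62.5] [-1.5708  0.      0.3758] [-0.9 -0.2  0.7] 16.80817274559885
```

View pics/w6.png

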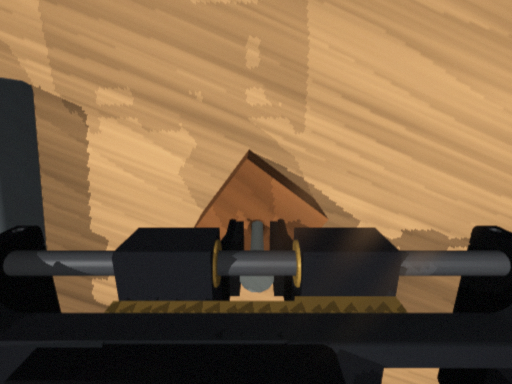

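Emit:
drive_tool:
  moves: [0, 0, 0, 0, 0, 0, 0, 0, 0, 0, 0, 0, 0, 0, 0, 0, 0, 0, 0, 0]

```text
clock: 7.08
tcp_pos: [440.7, 354.5, 62.5]
tool_rot: [-1.571, 0.0, 0.376]
force: [-0.8, -0.2, 0.4]
opening: 16.4
```

Emit:
drive_tool:
  moves: [3, 0, 0, 0, 0, 3, 0, 0, 0, 0, 3, 0, 0, 0, 0, 3, 0, 0, 0, 0, 3, 0, -2.1, 0, 0, 3, 0, -2.1, 0, 0, 3, 0, -2.1, 0, 0, 0, 0, -2.1, 0, 0, 0, 0, -2.1, 0, 0, 0, 0, -2.1, 0, 0, 0, 0, -2.1, 0, 0, 0, 0, -2.1, 0, 0, 0, 0, -2.1, 0, 0]

```text
clock: 8.7
tcp_pos: [440.6, 354.5, 83.5]
tool_rot: [-1.571, 0.0, 0.376]
force: [-0.3, -0.2, -0.5]
opening: 16.4
```

```bash
python3 snap.py w7
```

```text
8.7 [440.6 354.5  83.5] [-1.5708  0.      0.3758] [-0.3 -0.2 -0.5] 16.361247063361695
```

View pics/w7.png

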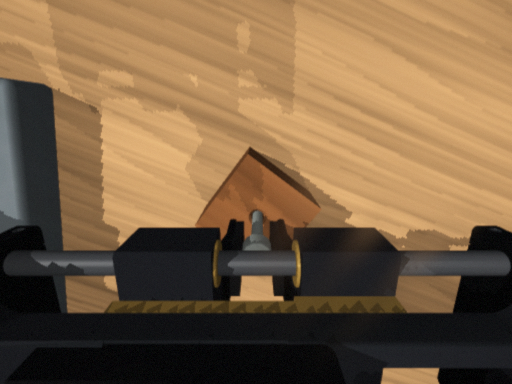

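Emit:
drive_tool:
  moves: [0, 0, -2, 0, 0, 0, 0, -5, 0, 0, 0, 0, -9, 0, 0, 0, 0, -13, 0, 0, 0, 0, -13, 0, 0, 0, 0, -13, 0, 0]

```text
clock: 9.5
tcp_pos: [440.1, 354.1, 212.9]
tool_rot: [-1.571, 0.001, 0.375]
force: [0.1, -0.5, -0.4]
opening: 16.4
```

```bash
python3 snap.py w8
python3 - <<'E'
import cv2
from rig import bot
a=cv2.imread("pics/w8.png");b=bot.read_camera("scene");c=bot.read_camera("side")
cv2.imwrite("pics/s8.png",b);cv2.imwrite("pics/d8.png",c)
cv2.imwrite("pics/w8x.png",cv2.resize(a[140:340,156:356],None,fx=3,fy=3,interpolation=cv2.INTER_CUBIC))
E
```

```text
9.5 [440.1 354.1 212.9] [-1.5708e+00  1.3000e-03  3.7540e-01] [ 0.1 -0.5 -0.4] 16.420649075803
```

View pics/w8x.png

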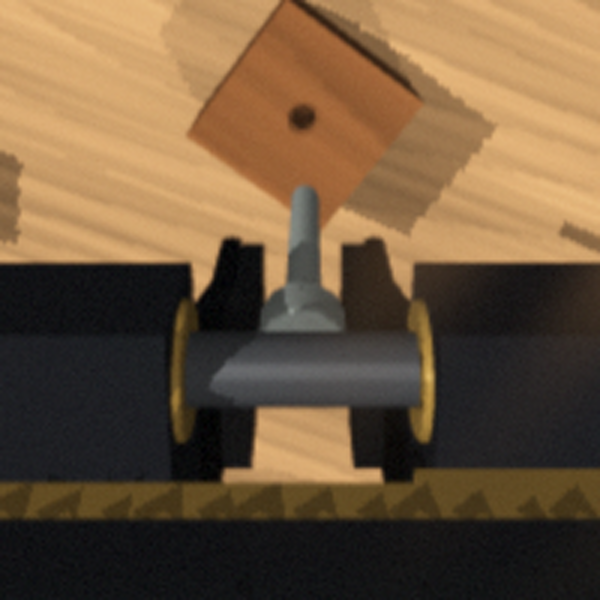

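View pics/s8.png

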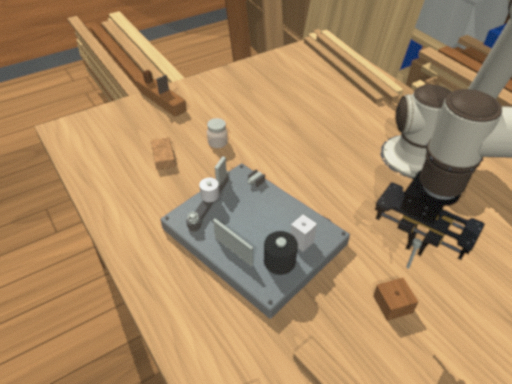

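View pics/d8.png

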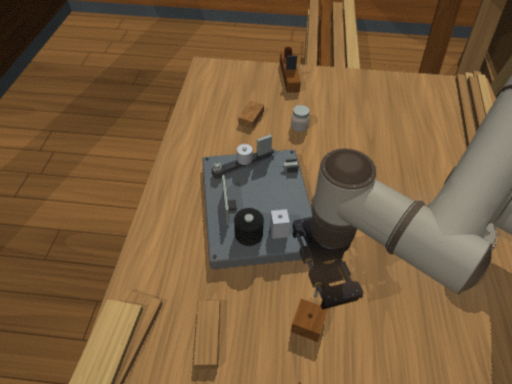

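Run:
```python
from h import *
import pickle
st,c=pickle.load(open("pics/w8.pkl","rb"))
print(proj(c,[441.8,355.9,50]),crop((156,140),(302,117),3))
t=crop((156,140),(305,186),3);print(t)
# near rim point: tip + 4mm toward -tool x
y=.3754;ux=np.array([np.cos(y),np.sin(y)]);uz=np.array([-np.sin(y),np.cos(y)])
p=atz(c,t,149.4)+4*ux; print('tip',p, 'rel tool x,z',(p-st["tcp_pos"][:2])@ux,(p-st["tcp_pos"][:2])@uz)
# head lower rim / shaft top
for q,z in(((305,186),149.4),):pass
h=crop((156,140),(303,312),3);print(atz(c,h,239.4-14))
# target
tip=p; D=np.array([536.0,113.0])-tip; print('move',D@ux,D@uz)
pc=st["tcp_pos"][:2]+np.array([1.3,1.1]);D=np.array([536.0,113.0])-pc; print('move2',D@ux,D@uz)
```

```text
[257.39818328 179.5396783 ] [256.33333333 178.66666667]
[257.33333333 201.66666667]
tip [442.35310447 355.61195162] rel tool x,z 2.612133617385586 0.6164293073918604
[440.89715942 354.291251  ]
move -1.826963925592736 -260.05184543491055
move2 -0.827608831315743 -259.9821751561591
```

Emit:
drive_tool:
  moves: [0, -0.13, 0, -26, 0, 0, -0.13, 0, -26, 0, 0, -0.13, 0, -26, 0, 0, -0.13, 0, -26, 0, 0, -0.13, 0, -26, 0, 0, -0.13, 0, -26, 0, 0, -0.13, 2.2, -26, 0, 0, -0.13, 2.2, -26, 0, 0, -0.13, 2.2, -26, 0]

```text
clock: 10.78
tcp_pos: [535.0, 113.3, 192.0]
tool_rot: [-1.571, -0.0, 0.378]
force: [0.1, 0.1, -0.6]
opening: 16.6
```

```bash
python3 snap.py w9
python3 - <<'E'
import cv2
from rig import bot
a=cv2.imread("pics/w9.png");b=bot.read_camera("scene");c=bot.read_camera("side")
cv2.imwrite("pics/s9.png",cv2.resize(b[150:270,230:370],None,fx=4,fy=4,interpolation=cv2.INTER_CUBIC));cv2.imwrite("pics/d9.png",cv2.resize(c[150:270,210:350],None,fx=4,fy=4,interpolation=cv2.INTER_CUBIC))
cv2.imwrite("pics/w9x.png",cv2.resize(a[140:340,156:356],None,fx=3,fy=3,interpolation=cv2.INTER_CUBIC))
E
```

```text
10.775 [535.  113.3 192. ] [-1.5711e+00 -4.0000e-04  3.7780e-01] [ 0.1  0.1 -0.6] 16.5924137254718
```

View pics/w9x.png

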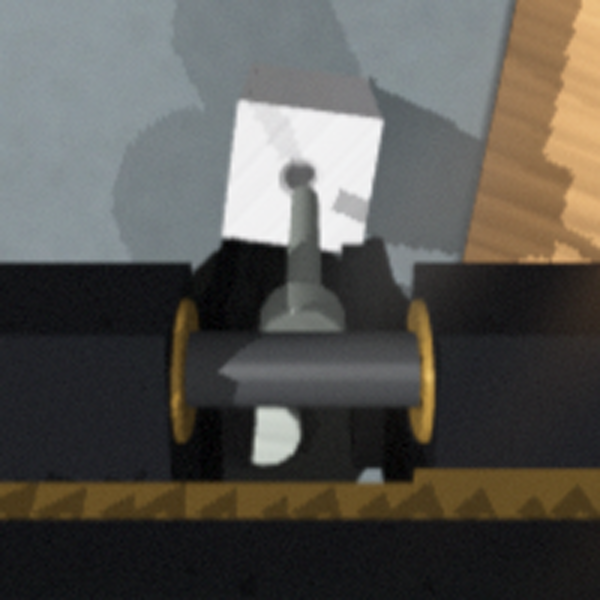

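View pics/s9.png

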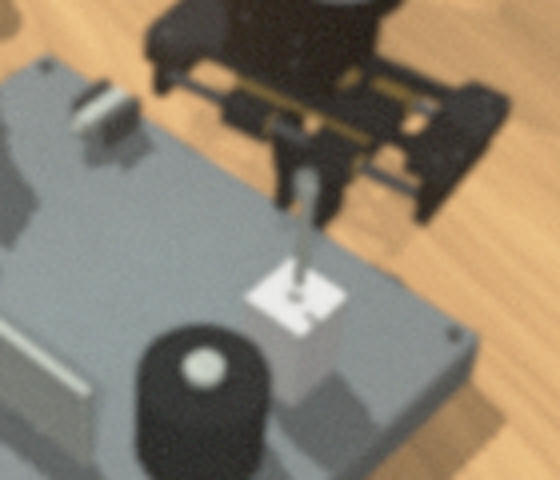

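View pics/d9.png

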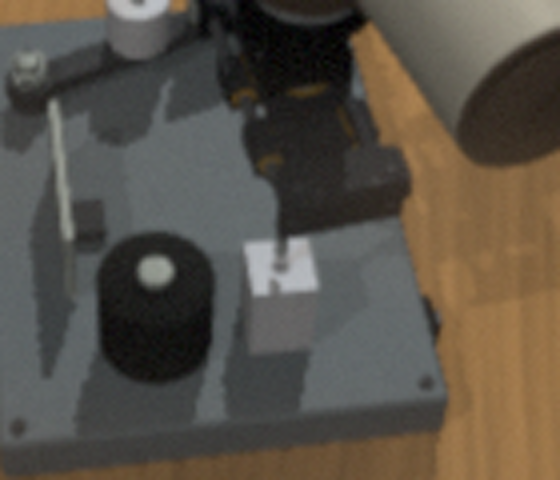

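Run:
```python
from h import *
import pickle
st,c=pickle.load(open("pics/w9.pkl","rb"))
f=lambda p:(np.array(p)-[156,140]+.5)*3-.5
print('hole pred',f(proj(c,[536,113,115])))
y=st["tool_rot"][2];ux=np.array([np.cos(y),np.sin(y)]);uz=np.array([-np.sin(y),np.cos(y)])
zt=st["tcp_pos"][2]-63.5
for row in(184,187):
  t=crop((156,140),(304,row),3); p=atz(c,t,zt)+4*ux
  D=np.array([536.0,113.0])-p; print('tip',p,zt,'move',D@ux,D@uz)
h=atz(c,crop((156,140),(298,176),3),115);D=h-p;print(h,D@ux,D@uz)
# expected appearance when tip is aligned above hole
n=np.array([536,113])-4*ux; print(f(proj(c,[*n,zt])))
for q in [(239,100),(383,120)]: print(atz(c,crop((156,140),q,3),115))
R=lambda a,v:np.array([[np.cos(a),-np.sin(a)],[np.sin(a),np.cos(a)]])@v
print([np.array([536,113])+R(.248,np.array(v)) for v in((-22,-22),(-22,22))])
```

```text
hole pred [300.94631071 178.81648594]
tip [536.88237351 114.32476438] 128.51212155187253 move -1.3087887055166831 -0.9059005462484169
tip [537.73639117 114.66507234] 128.51212155187253 move -2.228111246299112 -0.9072157729374911
[535.49007142 111.82091542] -3.136982500005214 -1.8150817541697828
[300.89321336 179.71575067]
[519.83299517  86.58606979]
[509.53408042 129.1509558 ]
[array([520.07332769,  86.27283949]), array([509.27283949, 128.92667231])]
```

Emit:
drive_tool:
  moves: [0, -0.15, 0, -0.1, 0, 0, -0.15, 0, -0.1, 0, 0, -0.15, 0.6, -0.1, 0, 0, -0.15, 1.1, -0.1, 0, 0, -0.15, 1.5, -0.1, 0, 0, -0.15, 1.9, -0.1, 0, 0, -0.15, 1.9, -0.1, 0]

```text
clock: 11.8
tcp_pos: [533.7, 110.6, 172.1]
tool_rot: [-1.571, 0.001, 0.376]
force: [-0.2, 0.5, -0.4]
opening: 16.3
```

```bash
python3 snap.py w10
python3 - <<'E'
import cv2
from rig import bot
a=cv2.imread("pics/w10.png");b=bot.read_camera("scene");c=bot.read_camera("side")
cv2.imwrite("pics/s10.png",cv2.resize(b[150:270,230:370],None,fx=4,fy=4,interpolation=cv2.INTER_CUBIC))
cv2.imwrite("pics/w10x.png",cv2.resize(a[140:340,156:356],None,fx=3,fy=3,interpolation=cv2.INTER_CUBIC))
E
```

```text
11.8 [533.7 110.6 172.1] [-1.5708e+00  8.0000e-04  3.7580e-01] [-0.2  0.5 -0.4] 16.333916400633886
```

View pics/w10x.png

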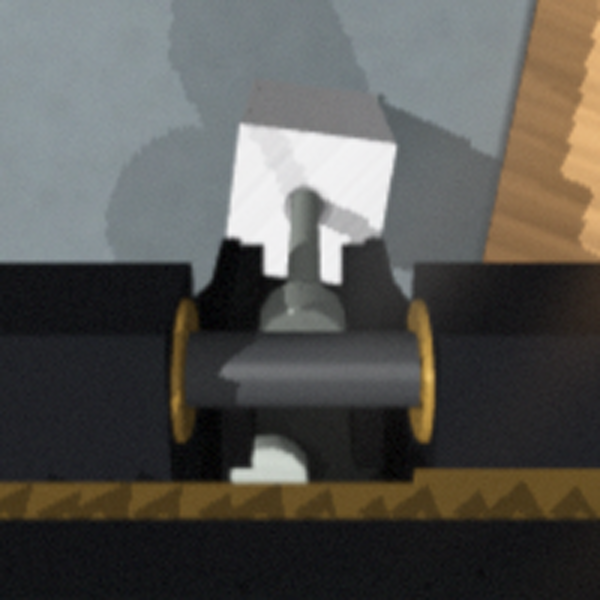

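View pics/s10.png

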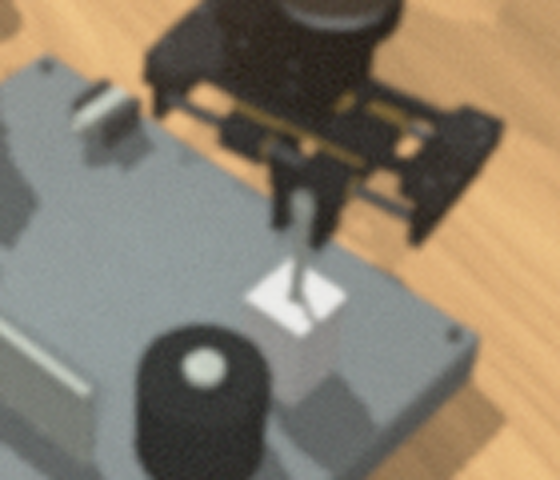

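Emit:
drive_tool:
  moves: [0, 0, 0.4, 0, 0, 0, 0, 0.8, 0, 0, 0, 0, 1.2, 0, 0, 0, 0, 1.6, 0, 0, 0, 0, 1.6, 0, 0]

```text
clock: 12.58
tcp_pos: [533.6, 110.6, 156.0]
tool_rot: [-1.571, 0.001, 0.376]
force: [0.3, 0.1, -1.2]
opening: 16.5
```

Emit:
drive_tool:
  moves: [0, 0, 0.3, 0, 0, 0, 0, 0.6, 0, 0, 0, 0, 0.75, 0, 0, 0, 0, 0.75, 0, 0]

```text
clock: 13.08
tcp_pos: [533.8, 110.7, 148.9]
tool_rot: [-1.571, 0.0, 0.376]
force: [-0.3, 0.6, -1.1]
opening: 16.2
```

Emit:
drive_tool:
  moves: [0, 0, 0.2, 0, 0, 0, 0, 0.2, 0, 0, 4, 0, 0.2, 0, 0, 4, 0, 0.2, 0, 0, 4, 0, 0.2, 0, 0, 4, 0, 0.2, 0, 0, 4, 0, 0.2, 0, 0]

```text
clock: 13.95
tcp_pos: [533.8, 110.7, 146.9]
tool_rot: [-1.571, 0.0, 0.376]
force: [-0.1, 0.1, -0.2]
opening: 39.5
```

```bash
python3 snap.py w11
python3 - <<'E'
import cv2
from rig import bot
a=cv2.imread("pics/w11.png");b=bot.read_camera("scene");c=bot.read_camera("side")
cv2.imwrite("pics/s11f.png",b)
cv2.imwrite("pics/s11.png",cv2.resize(b[150:270,230:370],None,fx=4,fy=4,interpolation=cv2.INTER_CUBIC))
cv2.imwrite("pics/w11x.png",cv2.resize(a[140:340,156:356],None,fx=3,fy=3,interpolation=cv2.INTER_CUBIC))
E
```

```text
13.95 [533.8 110.7 146.9] [-1.5708e+00  3.0000e-04  3.7580e-01] [-0.1  0.1 -0.2] 39.49902934912302
```

View pics/w11x.png

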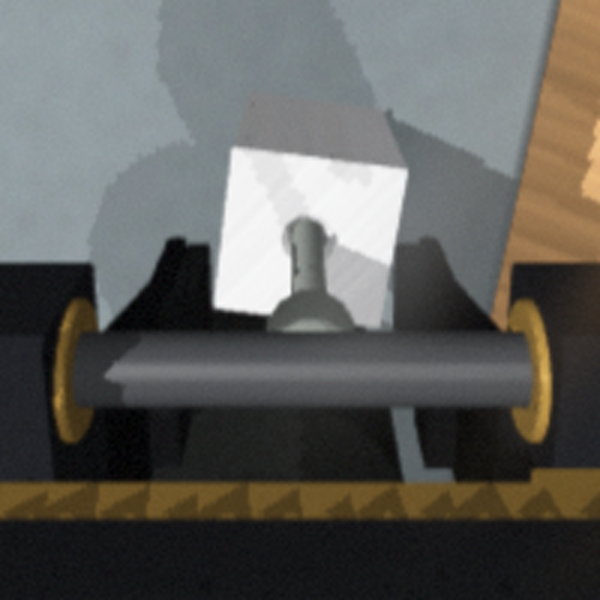

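View pics/s11.png

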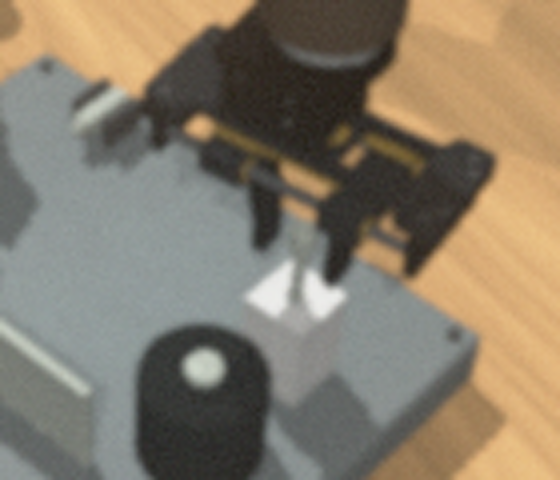

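Emit:
drive_tool:
  moves: [4, 0, -3.5, 0, 0, 4, 0, -7, 0, 0, 0, -5.2, -7, -21.2, -1.8, 0, -5.2, -7, -21.2, -1.8, 0, -5.2, -7, -21.2, -1.8, 0, -5.2, -7, -21.2, -1.8, 0, -5.2, -7, -21.2, -1.8, 0, -5.2, -7, -21.2, -1.8, 0, -5.2, -7, -21.2, -1.8, 0, -5.2, -7, -21.2, -1.8, 0, -5.2, -7, -21.2, -1.8, 0, -5.2, -7, -21.2, -1.8, 0, -5.2, -7, -21.2, -1.8, 0, -5.2, -7, -21.2, -1.8]

```text
clock: 15.85
tcp_pos: [563.2, -105.6, 217.0]
tool_rot: [-1.571, -0.0, 2.173]
force: [-0.8, -0.3, 0.6]
opening: 0.1
```

```bash
python3 snap.py w12
python3 - <<'E'
import cv2
from rig import bot
b=bot.read_camera("scene");c=bot.read_camera("side")
cv2.imwrite("pics/s12.png",cv2.resize(b[110:260,155:355],None,fx=4,fy=4,interpolation=cv2.INTER_CUBIC))
cv2.imwrite("pics/d12.png",cv2.resize(c[135:285,180:380],None,fx=4,fy=4,interpolation=cv2.INTER_CUBIC))
E
```

```text
15.85 [ 563.2 -105.6  217. ] [-1.5707e+00 -1.0000e-04  2.1734e+00] [-0.8 -0.3  0.6] 0.14049091069039668
```

View pics/w12.png

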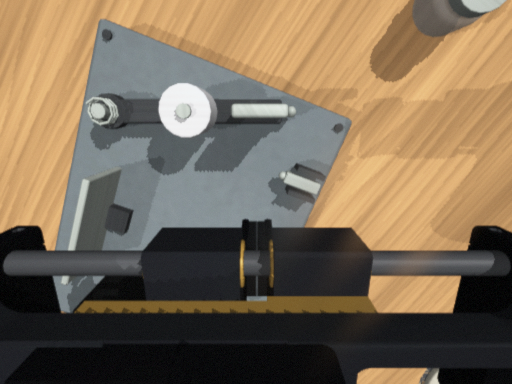

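View pics/s12.png

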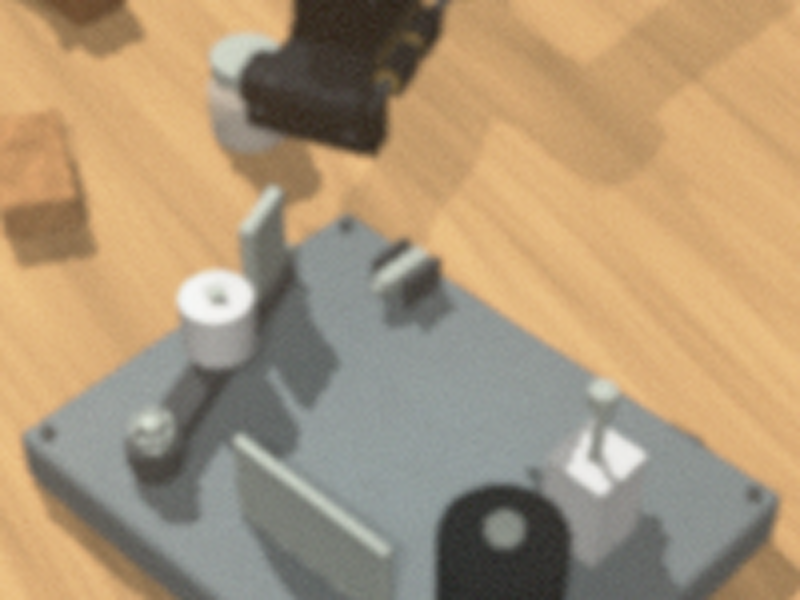

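View pics/d12.png

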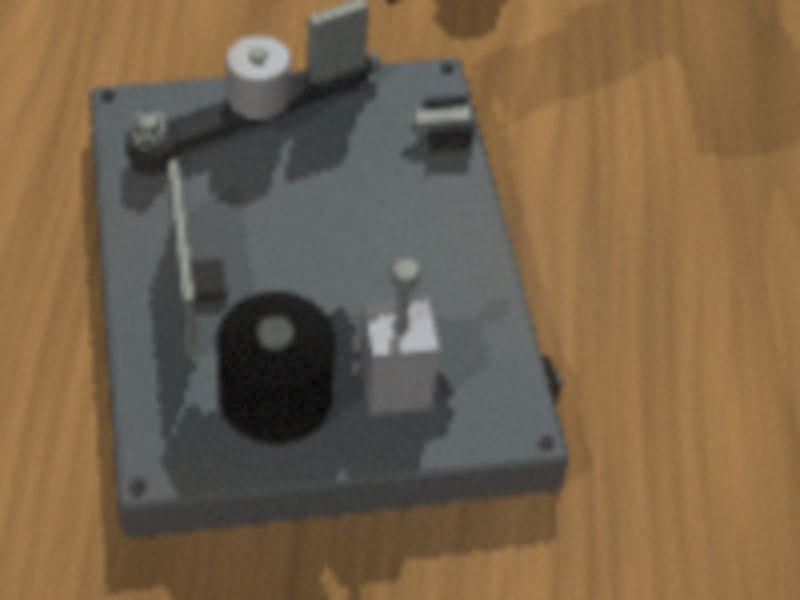

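Run:
```python
from h import *
import pickle
st,c=pickle.load(open("pics/w12.pkl","rb"))
s=bot.get_calibration("scene");d=bot.get_calibration("side")
print('pinhead',tri([(s,crop((155,110),(603,386))),(d,crop((180,135),(405,266)))]))
for q in((233,105),(288,105),(233,118),(288,118),(260.5,111.5)): print(atz(c,q,135))
print('idler',atz(c,(186,110),116),'hinge',atz(c,(102,110),75))
y=st["tool_rot"][2];print(st["joint_pos"].round(2))
ux=np.array([np.cos(y),np.sin(y)]);uz=np.array([-np.sin(y),np.cos(y)])
D=atz(c,(260.5,111.5),135)-st["tcp_pos"][:2];print(D@ux,D@uz)
```

```text
pinhead (array([534.53568952, 110.10722176, 175.34225923]), array([-0.03150335, -0.10294209, -0.02745206,  0.11592224]))
[ 627.62348418 -162.70739624]
[ 588.75903456 -189.48913283]
[ 621.72674335 -153.6990487 ]
[ 582.36640996 -180.82263921]
[ 605.13829472 -171.70763934]
idler [ 662.79412727 -133.81434356] hinge [745.84173652 -77.30150816]
[ 0.1   0.3  -0.13 -0.   -1.14  0.51]
-78.2059998899566 2.955139185789882
```

Emit:
drive_tool:
  moves: [0, -12, 0, 0.3, 0, 0, -12, 0, 0.3, 0, 0, -12, 0, 0.3, 0, 0, -12, 6, 0.3, 0, 0, -12, 12.2, 0.3, 0, 0, -12, 12.2, 0.3, 0, 0, -12, 12.2, 0.3, 0]

```text
clock: 16.88
tcp_pos: [630.9, -206.2, 97.8]
tool_rot: [-1.573, 0.004, 2.177]
force: [0.6, -0.4, 0.3]
opening: 0.5
```

```bash
python3 snap.py w13
python3 - <<'E'
import cv2
from rig import bot
b=bot.read_camera("scene");c=bot.read_camera("side")
cv2.imwrite("pics/s13.png",cv2.resize(b[70:220,155:355],None,fx=4,fy=4,interpolation=cv2.INTER_CUBIC))
cv2.imwrite("pics/d13.png",cv2.resize(c[85:235,180:380],None,fx=4,fy=4,interpolation=cv2.INTER_CUBIC))
E
```

```text
16.875 [ 630.9 -206.2   97.8] [-1.5731  0.0036  2.177 ] [ 0.6 -0.4  0.3] 0.48818077087467576
```

View pics/s13.png

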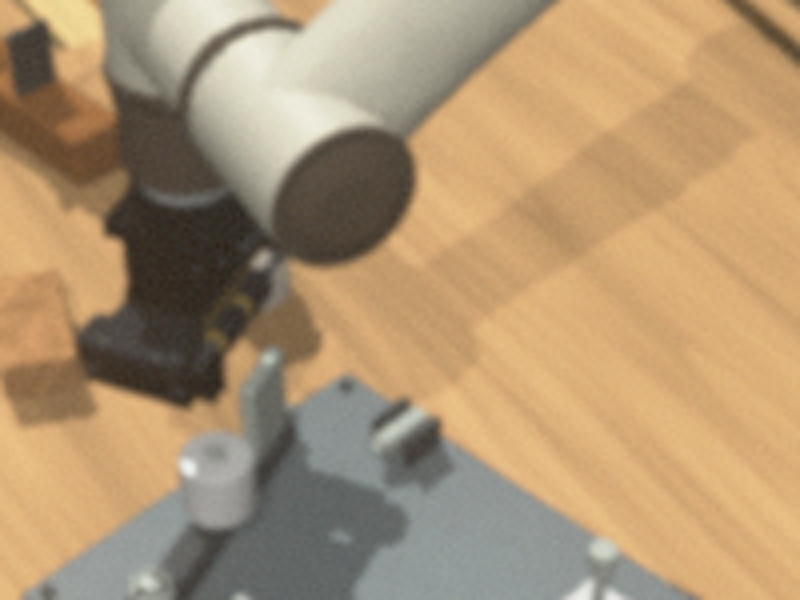

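View pics/d13.png

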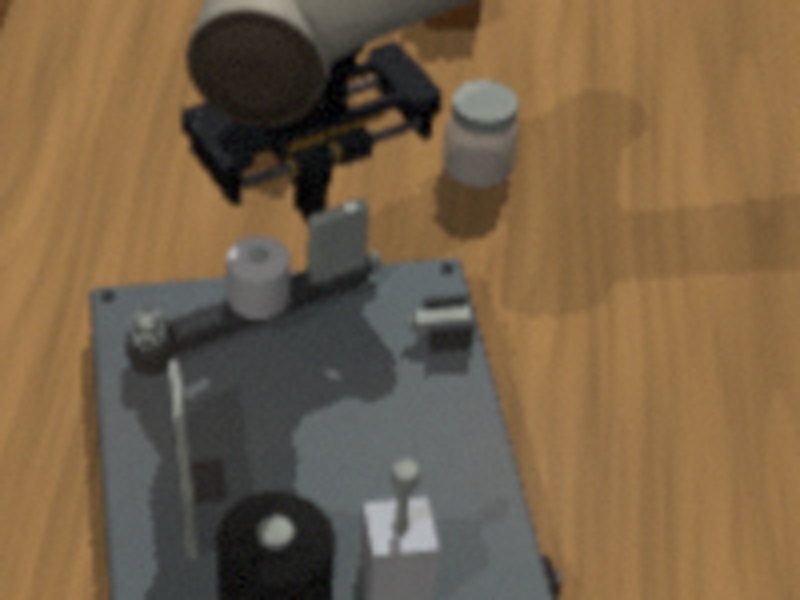

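Emit:
drive_tool:
  moves: [0, 1.5, 0, 0, 0, 0, 2.2, 0, 0, 0, 0, 2.5, 0, 0, 0, 0, 2.8, 0, 0, 0, 0, 2.8, 0, 0, 0]

```text
clock: 17.65
tcp_pos: [614.2, -184.2, 96.0]
tool_rot: [-1.572, 0.003, 2.176]
force: [1.1, -5.3, 0.9]
opening: 0.5
```

Emit:
drive_tool:
  moves: [0, 0.83, 0, 0.05, 0.05, 0, 1.66, 0, 0.08, 0.1, 0, 2.5, 0, 0.05, 0.15, 0, 3.3, 0, 0, 0.2, 0, 4.1, 0, -0.1, 0.25, 0, 4.5, 0, -0.2, 0.28, 0, 4.95, 0, -0.26, 0.3, 0, 4.95, 0, -0.26, 0.3]

```text
clock: 18.65
tcp_pos: [588.8, -142.3, 96.0]
tool_rot: [-1.574, 0.004, 1.876]
force: [2.8, -7.4, -0.6]
opening: 0.3
```

```bash
python3 snap.py w14
python3 - <<'E'
import cv2
from rig import bot
c=bot.read_camera("side")
cv2.imwrite("pics/d14.png",cv2.resize(c[85:235,180:380],None,fx=4,fy=4,interpolation=cv2.INTER_CUBIC))
E
```

```text
18.65 [ 588.8 -142.3   96. ] [-1.5741  0.0036  1.876 ] [ 2.8 -7.4 -0.6] 0.257385683437823
```

View pics/d14.png

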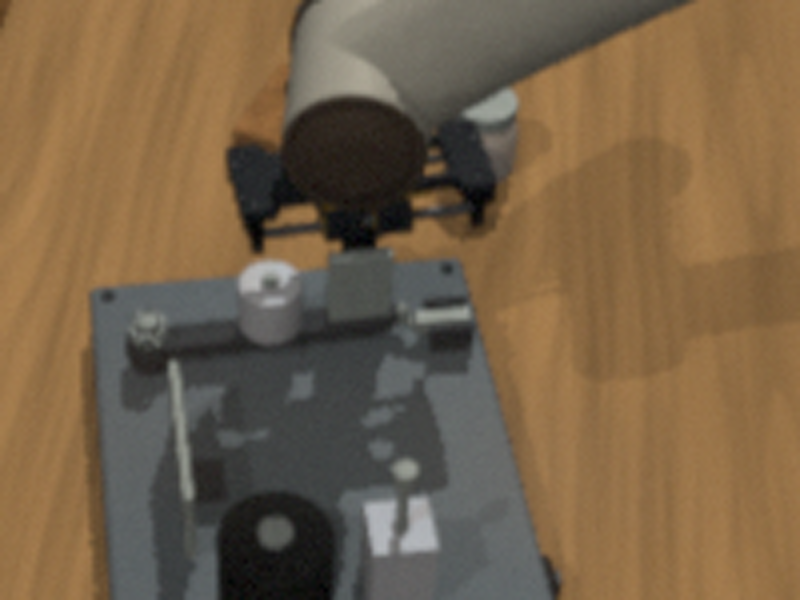

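Emit:
drive_tool:
  moves: [0, 0.4, 0, 0.03, 0.025, 0, 0.83, 0, 0.06, 0.05, 0, 1.25, 0, 0.08, 0.075, 0, 1.66, 0, 0.08, 0.1, 0, 2.08, 0, 0.07, 0.125, 0, 2.5, 0, 0.05, 0.15, 0, 2.9, 0, 0.03, 0.175, 0, 3.1, 0, 0, 0.19, 0, 3.1, 0, 0, 0.19, 0, 3.1, 0, 0, 0.19]

```text
clock: 20.0
tcp_pos: [579.7, -113.3, 96.0]
tool_rot: [-1.575, 0.003, 1.686]
force: [3.7, -9.7, -0.8]
opening: 0.3
```

```bash
python3 snap.py w15
python3 - <<'E'
import cv2
from rig import bot
b=bot.read_camera("scene")
c=bot.read_camera("side")
cv2.imwrite("pics/s15.png",cv2.resize(b[90:240,155:355],None,fx=4,fy=4,interpolation=cv2.INTER_CUBIC))
cv2.imwrite("pics/d15.png",cv2.resize(c[85:235,180:380],None,fx=4,fy=4,interpolation=cv2.INTER_CUBIC))
E
```

```text
20.0 [ 579.7 -113.3   96. ] [-1.5746  0.0033  1.6858] [ 3.7 -9.7 -0.8] 0.3297043833675914
```

View pics/d15.png

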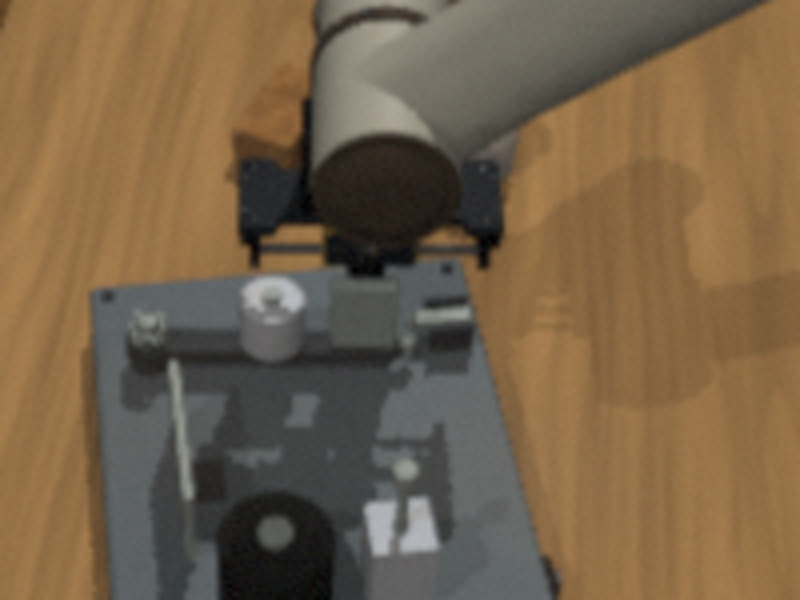

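View pics/s15.png

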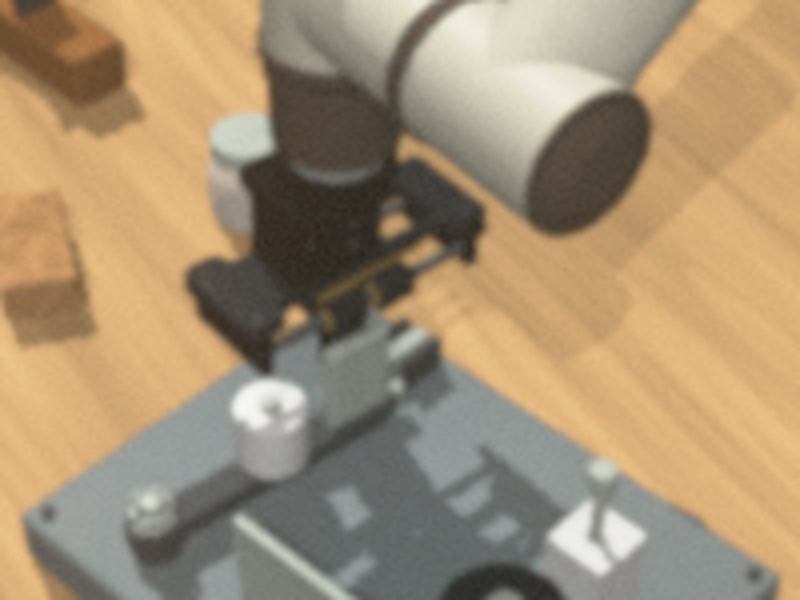

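View pics/w15.png

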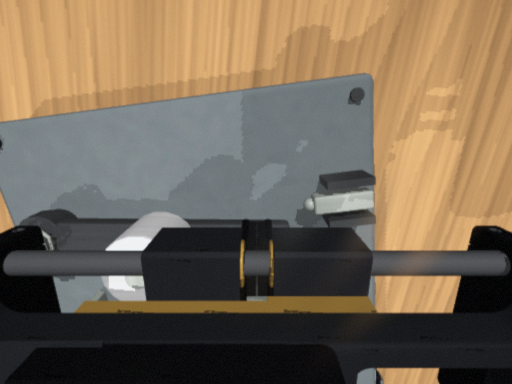

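Run:
```python
from h import *
s=bot.get_calibration("scene");d=bot.get_calibration("side")
a=tri([(s,crop((155,110),(218,295))),(d,crop((180,95),(259,216)))])[0]
b,r=tri([(s,crop((155,90),(272,404))),(d,crop((180,85),(273,295)))])
print(a,b,r); print(2*np.arcsin(np.linalg.norm((a-b)[:2])/190))
print(tri([(s,crop((155,90),(602,468))),(d,crop((180,85),(405,468)))]))
st=bot.state();print(st["clock"],st["force"])
```

```text
[ 661.23577509 -134.13264344  114.24162115] [645.23436986 -90.9510212  115.95652877] [-0.10545797 -0.36251227 -0.09120609  0.43018771]
0.48962382149366573
(array([534.39423004, 109.37670406, 172.6711358 ]), array([-0.01395019, -0.04555697, -0.01216562,  0.05130651]))
20.15 [ 3.80509157 -9.69058837 -0.39401719]
```

Emit:
drive_tool:
  moves: [0, 0, 0, 0, 0, 0, 0, 0, 0, 0, 0, 0, 0, 0, 0]

```text
clock: 20.52
tcp_pos: [579.7, -113.3, 96.0]
tool_rot: [-1.575, 0.003, 1.686]
force: [4.3, -10.0, -1.3]
opening: 0.1
```

```bash
python3 -c "
from rig import bot
print(bot.close_job()); s=bot.state(); print(s['clock'],s['tcp_pos'],s['force'])"
```

```text
the job is handed in; nothing more can be done
None
the job is handed in; nothing more can be done
```

I put the lock pin in the lock block's hole and let go of it. I then pushed the tensioner arm past the click with the closed fingers and handed the job in at 20.5 s, still holding it back.

**Last checks**
- **Tensioner arm:** about 0.49 rad, both from the idler's place in two views and from the tool position. The wrist force was about 10 N, and the pictures show the tooth past the pawl. The pawl's travel itself could not be read.
- **Lock pin:** the head's top measured 175 mm after release, which is what fully home should give. A later reading with the arm held back gave 173 mm, against 175 expected. Both readings put the head about 3–4 mm to the side of the hole position I measured with the wrist camera. I put this down to the calibration error of the fixed cameras (about 2 mm); the wrist picture at release showed the shaft inside the hole.
- **Bystanders:** the arm never touched the screw jar, sanding block or offcut. I did not measure their places again.

**What went differently:** the first grasp, meant for the shaft, closed on the head (opening 16.4 mm). I opened, raised 21 mm and gripped the head on purpose. The opening read about 16.4 mm on the 18 mm head, so that reading is slightly low.

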